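# Set the drying box's door stay on its middle hole

### The arm

A 6-joint arm with a two-finger parallel gripper is mounted at the origin on a cart in front of the work surface, level with it; the furniture and walls round the work are solid. World frame = base frame: x ahead of the robot, y to its left, z up, the work surface at z = 0. Lengths are in mm, angles in rad, forces in N, time in s.
With the tool pointing down it reaches from about 275 to 825 mm from the base axis. Payload 5.2 kg.
Tool frame: the origin (TCP) lies at the very end of the fingers, on their centre line; the grasp point (between the pads) lies 19 mm behind it; z points along the fingers, y is the line along which they close (so a half turn about z gives the same grasp; the last joint's range is limited). The gripper opens to 93 mm and grips with 3 to 60 N. Pads are 15 mm wide; open, the fingers measure 128 mm over their backs; the gripper's body (75 mm by 188 mm) begins 65 mm behind the grasp point.
Start: joints at [0.994, 0.259, 1.535, -0, 1.348, -0.203], TCP at [200.814, 512.034, 181.853] pointing down, gripper open.
Joint ranges: [-3.14, 3.14], [-0.91, 2.08], [0.19, 2.58], [-1.22, 4.36], [0.22, 2.71], [-3.12, 3.12]. Speed limits (rad/s): [2.57, 2.57, 3.14, 3.14, 3.14, 3.14].

### API

Orientations are given as [roll, pitch, yaw] about the fixed x, y, z axes, in that order (R = Rz(yaw) Ry(pitch) Rx(roll)).
In Python, from bench import robot gives the robot as it stands. The module is installed in compiled form; this text tells all that it offers. Calls block until the motion is done:
- robot.move_ptp(position, orientation): joint-space move of the TCP to a pose.
- robot.move_linear(position, ori=None, speed=150, f_stop=None): straight line of the TCP; ori=None keeps the orientation; speed is the mean speed in mm/s. With f_stop (N) it stops when the force on the tool has changed by that much, and returns True; else False.
- robot.move_j(angles): joint-space move.
- robot.move_gripper(opening): opening from 0.0 (shut) to 1.0 (fully open); the grip force is fixed at half the most; returns when the fingers have stopped.
- robot.sleep(seconds).
- robot.inverse_kinematics(position, orientation): joint angles nearest the present ones, or None.
- robot.get_image(name): name is "side" or "top" or "wrist"; returns a dict with "img" (400x640x3 uint8, blue, green, red), "fovy" (degrees; the focal length in pixels is half the picture's height over the tangent of half this angle, whatever the lens; pixels are square), "cx", "cy" (the principal point, pixels), "eye" and "orientation" of the camera in the world. Camera axes: x right, y down, z forward; pixel columns grow to the right and rows downward; lengths in mm; the calibration is good to about 2 mm. A picture is of the moment at which its call begins. There is no depth.
A pose or a line that the arm cannot do raises robot.MotionError and nothing moves.
- robot.hand_in(): hands the job in; it is judged then, once.
Readings, each from a call of its own:
- robot.current_t(): time.
- robot.current_qpos(): joint angles.
- robot.current_joint_vel(): joint speeds.
- robot.current_joint_efforts(): joint torques, N m.
- robot.current_tcp_pos(): TCP position.
- robot.current_eef_rot(): TCP orientation.
- robot.current_contact_force(): force on the tool from outside, world axes, zero at the start.
- robot.current_ft_torque(): the same for the moment, N m.
- robot.current_gripper_width(): opening from 0.0 (shut) to 1.0 (fully open).
- robot.current_finger_force(): force on a finger pad.
Only numpy, scipy, OpenCV 4.12 (cv2) and the standard library are available. Lean on these libraries where they do the work, as an engineer would, in place of code of your own. Each camera call takes 0.05 s, during which the arm holds its last target. There are 200 camera calls.

### The job

The little drying box on the bench has its door too far open and its stay swung loose. Lift the stay by its black ball knob and drop its middle hole (the one with the yellow ring) over the brass peg on the roof of the box, all the way down, so that the door is held half open; then let go.

Things in the scene. Friction and masses are not known exactly. Their poses are not given: they have to be found in the camera images.
- drying_box: Grey metal drying box, fixed, 100 deep x 124 wide x 100 mm high. Origin at bench level under the middle of its open front edge; x points into the box, y to its left, z up. Its door's upright hinge axis is at x = -6, y = -58 mm; the door (white frame, clear pane, 122 mm long, 95 mm high) lies along +y when shut and opens towards -x.
- door (a joint): Door opening, rad: 0 shut, growing as it opens. Starts at 0.78 to 1.1; about 0.70 with the yellow hole on the peg. It swings easily and stays where left. On the door, 118 mm from the hinge axis, stands the stay's swivel: the bar turns freely about it and tilts up about a level pin 128 mm above the bench (0 to 0.7 rad; a stop keeps it level at the lowest). Moving the knob sideways swings the door too.
- stay_knob (a point): Centre of the stay's black ball knob: 24 mm ball on an 8 mm stem, 33 mm above the middle plane of the bar, 185 mm from the swivel axis; bar 16 mm wide below it. Can be pinched from above in any direction; the bar turns and tilts in the grasp. Lifts with about 1 N. x points along the bar away from the swivel.
- middle_hole (a point): Centre of the yellow-ringed hole at half thickness of the bar: 21 mm hole, 112.5 mm from the swivel axis; the bar is aluminium, 36 mm wide here, 6 mm thick. The other holes: 80 mm (blue ring) and 145 mm (red ring) from the swivel. At the start the bar is level, this hole's centre 128 mm above the bench, left of the peg as seen from the box's front. x points towards the knob.
- peg_tip (a point): Tip of the brass peg, 144 mm above the bench, on the box roof 28 mm behind the front edge and 8 mm left of its middle. 8 mm diameter with a 6 mm cone at the tip. It reaches 13 mm above the top of the level bar and stops the bar sideways unless the bar is lifted over it (its 20 mm collar ends 9 mm under the bar). Axes as the box's.

How it is judged:
By the outcome, as a careful person would: the job done as asked, in the order asked, and still so for the second after the job is handed in, with the robot touching nothing.
It also fails if it takes over 32 s, if anything falls off the work surface, if the arm or the gripper's body presses on something with over 40 N, if the wrist force passes 120 N, or if a joint passes its speed limit or range.

## Working session

There is one attempt and no reset: what is moved stays moved. The work goes in short steps, each a Python script; the robot and the scene stay as the last script left them, time stands still between calls to the robot, and variables do not carry over. Pictures are saved under pics/ and viewed, at most 10 in all, crops included, and the job is handed in when it is done.

```bash
mkdir -p pics; cat > h.py <<'E'
import numpy as np, cv2
from scipy.spatial.transform import Rotation as R
from bench import robot
def cam(n):
    d=robot.get_image(n); return d
def Rc(d):
    o=np.array(d["orientation"],float)
    return o if o.shape==(3,3) else R.from_euler('xyz',o).as_matrix()
def f(d): return 200/np.tan(np.radians(d["fovy"])/2)
def ray(d,u,v):
    r=Rc(d)@np.array([(u-d["cx"])/f(d),(v-d["cy"])/f(d),1]); return np.array(d["eye"],float),r
def atz(d,u,v,z):
    e,r=ray(d,u,v); return e+r*(z-e[2])/r[2]
def proj(d,p):
    q=Rc(d).T@(np.array(p,float)-np.array(d["eye"],float)); return q[:2]/q[2]*f(d)+[d["cx"],d["cy"]]
E
python3 - <<'E'
from h import *
import pickle
D={n:cam(n) for n in("side","top","wrist")}
pickle.dump(D,open("d0.pkl","wb"))
for n,d in D.items(): print(n,d["fovy"],d["cx"],d["cy"],d["eye"],d["orientation"])
cv2.imwrite("pics/a.png",D["top"]["img"]);cv2.imwrite("pics/b.png",D["side"]["img"])
print(robot.current_t(),robot.current_eef_rot())
E
```

```text
side 44.52826697466594 313.49247920747877 204.04711510534844 [ 343.9095419  -386.37362242  663.56886411] [-2.26374679e+00  1.68199912e-03 -2.55596218e-01]
top 44.4922253625268 319.31814143056334 198.47078935013917 [400.24741439 239.64212249 984.41898808] [-3.04881384e+00  2.67279127e-03 -1.57697641e+00]
wrist 68.73239530399628 318.7592668552912 196.8151061726508 [137.1187386  536.47708899 382.40975645] [2.89246589e+00 2.14355871e-03 1.19756743e+00]
0.15 [-3.14026396e+00 -2.64250958e-04  2.76782076e+00]
```

View pics/a.png

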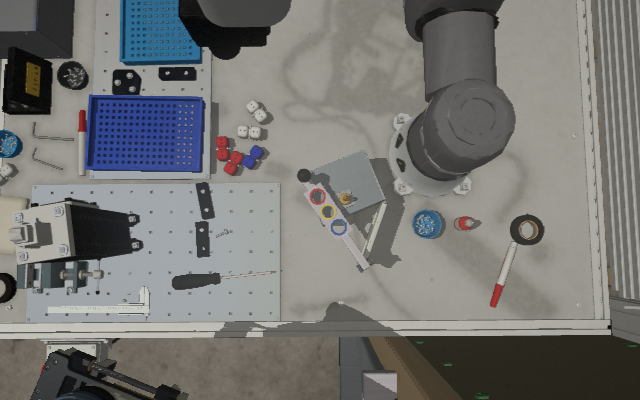

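View pics/b.png

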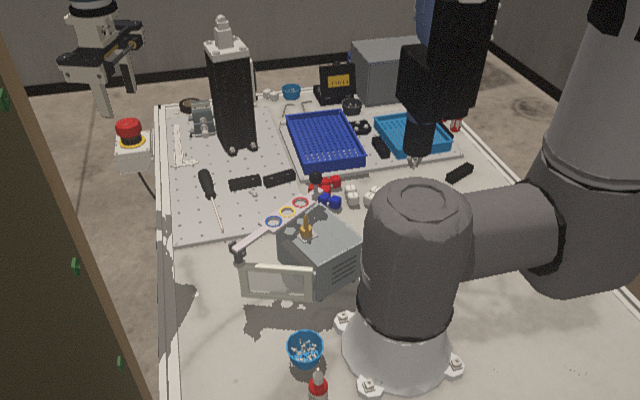

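The top view shows the box around (345,195), the knob near (304,175), holes at (317,197), (328,212) and (339,228), and the peg near (346,197). I'll enlarge both views.

```bash
python3 - <<'E'
import pickle,cv2,numpy as np
D=pickle.load(open("d0.pkl","rb"))
a=cv2.resize(D["top"]["img"][145:285,285:405],None,fx=4.2,fy=4.2,interpolation=3)
cv2.imwrite("pics/c.png",a)
b=cv2.resize(D["side"]["img"][165:310,225:370],None,fx=4,fy=4,interpolation=3)
cv2.imwrite("pics/d.png",b)
E
```

```text
(no output)
```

View pics/c.png

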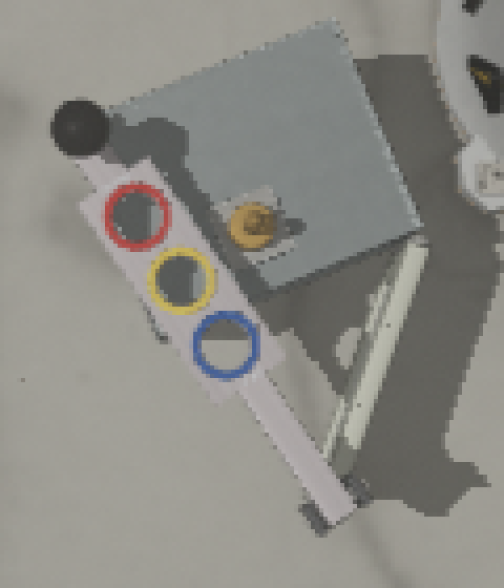

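View pics/d.png

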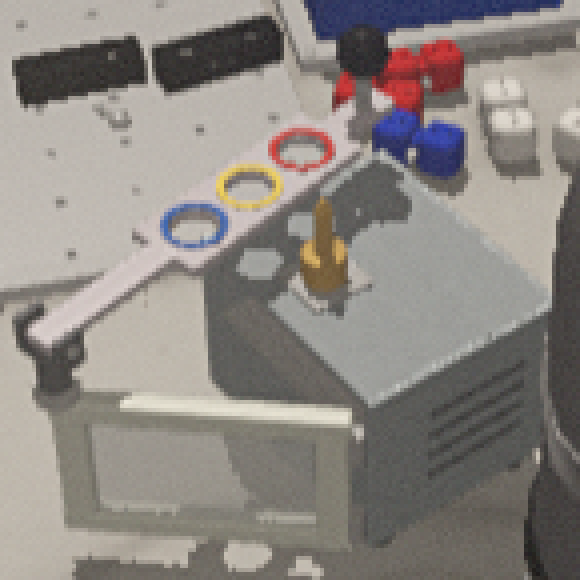

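Top crop: knob (80,128), rings red (138,217), yellow (182,281) and blue (226,346), peg tip about (262,222). Roof corners are (330,20), (422,230) and (265,297). In the side crop, knob (362,50), yellow (249,188), peg tip (323,198).

```bash
cat > m.py <<'E'
from h import *
import pickle
from scipy.optimize import least_squares
D=pickle.load(open("d0.pkl","rb"));T,S=D["top"],D["side"]
t=lambda u,v,z:atz(T,285+u/4.2,145+v/4.2,z)
s=lambda u,v,z:atz(S,225+u/4,165+v/4,z)
if __name__=="__main__":
    np.set_printoptions(precision=1,suppress=True)
    for n,a,b,z in(("knob",(80,128),(362,50),161),("red",(138,217),(302,149),131),("yel",(182,281),(249,188),131),("blue",(226,346),(194,226),131),("peg",(262,222),(323,198),144)):
        print(n,t(*a,z),s(*b,z))
    for c in((330,20),(422,230),(265,297)): print("roof",t(*c,100))
    print("side roof",s(375,402,100),s(548,300,100),s(383,150,100))
E
python3 m.py
```

```text
knob [516.3 267.1 161. ] [517.6 267.9 161. ]
red [482.9 244.  131. ] [484.9 244.8 131. ]
yel [456.  225.8 131. ] [457.5 225.5 131. ]
blue [428.8 207.8 131. ] [430.6 207.8 131. ]
peg [479.2 193.  144. ] [482.4 196.8 144. ]
roof [571.7 159.8 100. ]
roof [479.4 121.4 100. ]
roof [450.9 189.6 100. ]
side roof [484.4 122.5 100. ] [568.8 159.8 100. ] [528.4 271.5 100. ]
```

```bash
cat > g.py <<'E'
from h import *
H=np.array([475.,123.]); L=118.; PEG=np.array([481.,196.5])
u=lambda a:np.array([np.cos(a),np.sin(a)])
def knob(al,ph,t):
    k=H+L*u(al)+(185*np.cos(t)-33*np.sin(t))*u(ph)
    return np.array([*k,128+185*np.sin(t)+33*np.cos(t)])
def hole(al,ph,t,d=112.5): return np.array([*(H+L*u(al)+d*np.cos(t)*u(ph)),128+d*np.sin(t)])
def solve(P,d=112.5):
    from scipy.optimize import fsolve
    x=fsolve(lambda x:H+L*u(x[0])+d*u(x[1])-P,[2.66,.17]); return x
A0=np.arctan2(163-H[1],364.4-H[0]); P0=np.radians(34.4)
def pose(al,ph,t,dz=0): # TCP pose for grasp of knob
    return knob(al,ph,t)-[0,0,19-dz],[np.pi,0,ph+np.pi]
E
python3 - <<'E'
from g import *
np.set_printoptions(precision=3,suppress=True)
print(A0,knob(A0,P0,0)); a,p=solve(PEG); print(a,p,knob(a,p,0),"theta",a-np.radians(112.6))
for q in(pose(A0,P0,0,60),pose(A0,P0,0),pose(a,p,.3),pose(a,p,0)): print(robot.inverse_kinematics(*q))
q,o=pose(A0,P0,0,70)
robot.move_ptp(q,o); print(robot.current_t(),robot.current_tcp_pos())
d=cam("wrist"); import pickle; pickle.dump(d,open("w1.pkl","wb"))
im=d["img"].copy(); 
for pt in(knob(A0,P0,0),[*PEG,144],hole(A0,P0,0)+[0,0,3]):
    x=proj(d,pt); print(x); cv2.drawMarker(im,tuple(int(round(v)) for v in x),(0,255,0),0,10,1)
cv2.imwrite("pics/e.png",im)
E
```

```text
2.7945650740712487 [516.68  267.651 161.   ]
2.6645856403024393 0.17262102238861407 [552.423 208.953 161.   ] theta 0.6993449025568244
[ 0.286  0.304  1.424  0.     1.414 -1.885]
[ 0.286  0.344  1.516  0.     1.282 -1.885]
[ 0.173  0.292  1.457  0.     1.393 -1.571]
[ 0.173  0.359  1.494  0.     1.289 -1.571]
1.6417 [516.175 268.224 211.895]
[318.036 201.551]
[274.801 121.094]
[318.093 118.008]
```

View pics/e.png

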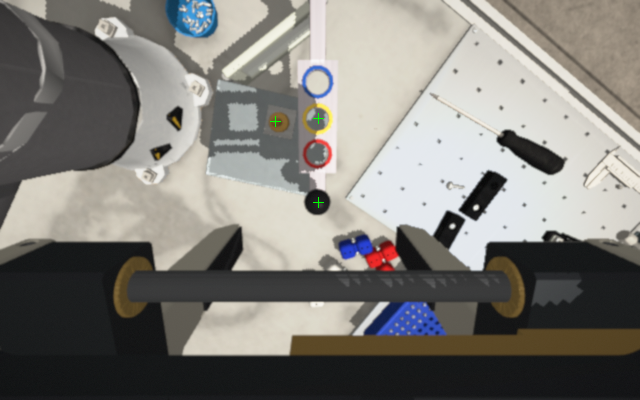

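The wrist view agrees with the model: knob (317,202), yellow ring (317,118), peg about (278,122), all within about 3 mm. I'll grasp, lift, carry across and check before lowering.

```bash
python3 - <<'E'
from g import *
import pickle
np.set_printoptions(precision=1,suppress=True)
robot.move_linear(pose(A0,P0,0)[0],speed=80,f_stop=8)
print(robot.current_tcp_pos(),robot.current_contact_force())
robot.move_gripper(0.0)
print("w",robot.current_gripper_width()*93,robot.current_finger_force())
a,p=solve(PEG)
for t in(.15,.3):
    robot.move_linear(*pose(A0,P0,t),speed=80)
print(robot.current_contact_force())
for s in(.33,.67,1):
    robot.move_linear(*pose(A0+s*(a-A0),P0+s*(p-P0),.3),speed=80)
print(robot.current_t(),robot.current_tcp_pos(),robot.current_contact_force(),robot.current_gripper_width()*93)
d=cam("wrist");e=cam("top");im=d["img"].copy()
pickle.dump((d,e),open("w2.pkl","wb"))
for pt in(knob(a,p,.3),[*PEG,144],hole(a,p,.3)):
    x=proj(d,pt); print(x); cv2.drawMarker(im,tuple(int(round(v)) for v in x),(0,255,0),0,8,1)
cv2.imwrite("pics/f.png",cv2.resize(im[20:240,180:460],None,fx=2.7,fy=2.7,interpolation=3))
E
```

```text
[517.1 267.8 142.6] [-0.3  0.6  0.1]
w 0.8553861271914778 0.0
[-0.2  0.2 -0. ]
6.3833 [534.4 206.3 195.2] [-0.5  0.6 -0.2] 0.5411756064023812
[318.4 229.3]
[318.7 139.5]
[318.7 134.3]
```

View pics/f.png

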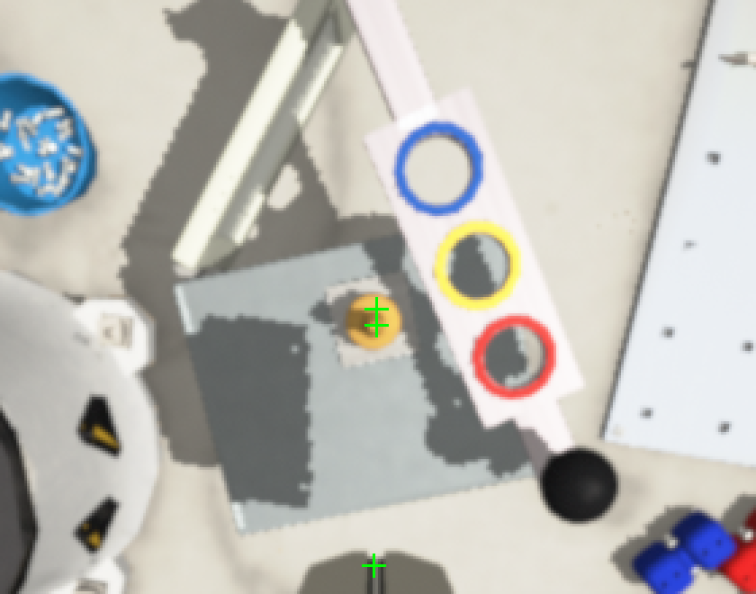

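The grasp missed: the fingers are shut and empty, and the knob is at about (579,485) in the crop, so the bar never lifted. I'll measure where it is now.

```bash
python3 - <<'E'
from g import *
import pickle
np.set_printoptions(precision=1,suppress=True)
d,e=pickle.load(open("w2.pkl","rb"));w1=pickle.load(open("w1.pkl","rb"))
q=lambda u,v,z:atz(d,180+u/2.7,20+v/2.7,z)
print("wrist now knob",q(579,485,161),"yel",q(478,265,131),"blue",q(439,168,131),"red",q(514,357,131),"peg",q(372,318,144))
print("w1 knob",atz(w1,317,202,161),"peg",atz(w1,278,121,144))
g=robot.get_image("side")
pickle.dump(g,open("s2.pkl","wb"))
cv2.imwrite("pics/g.png",np.vstack([cv2.resize(e["img"][140:270,280:420],None,fx=2.8,fy=2.2),cv2.resize(g["img"][150:300,225:421],None,fx=2,fy=2)]))
E
```

```text
wrist now knob [517.5 267.1 161. ] yel [457.7 226.5 131. ] blue [430.9 208.3 131. ] red [484.7 244.5 131. ] peg [479.7 195.5 144. ]
w1 knob [517.5 267.1 161. ] peg [479.3 198.8 144. ]
```

View pics/g.png

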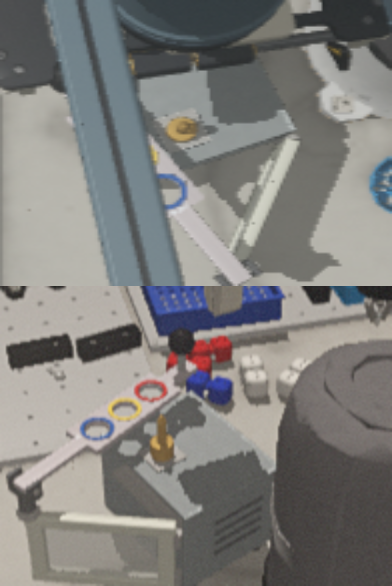

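```bash
python3 - <<'E'
from g import *
import pickle
np.set_printoptions(precision=1,suppress=True)
d,e=pickle.load(open("w2.pkl","rb"))
tp=np.array(robot.current_tcp_pos());o=robot.current_eef_rot();M=R.from_euler('xyz',o).as_matrix()
print(tp,o,robot.current_gripper_width())
for n,x in(("tcp",[0,0,0]),("grasp",[0,0,-19]),("tipx+",[7.5,0,0]),("tipx-",[-7.5,0,0])): 
    y=proj(d,tp+M@np.array(x)); print(n,y,(y-[180,20])*2.7)
print("cam in tool",M.T@(np.array(d["eye"])-tp), M.T@Rc(d)[:,2])
cv2.imwrite("pics/h.png",cv2.resize(d["img"][190:330,220:420],None,fx=3,fy=3))
E
```

```text
[534.3 206.5 195.2] [ 3.1 -0.  -3. ] 0.004408623865770406
tcp [319.4 219.7] [376.3 539.2]
grasp [319.4 229. ] [376.5 564.2]
tipx+ [319.4 209.8] [376.3 512.4]
tipx- [319.4 229.5] [376.3 565.5]
cam in tool [  68.3   -0.5 -201.2] [-0.2  0.   1. ]
```

View pics/h.png

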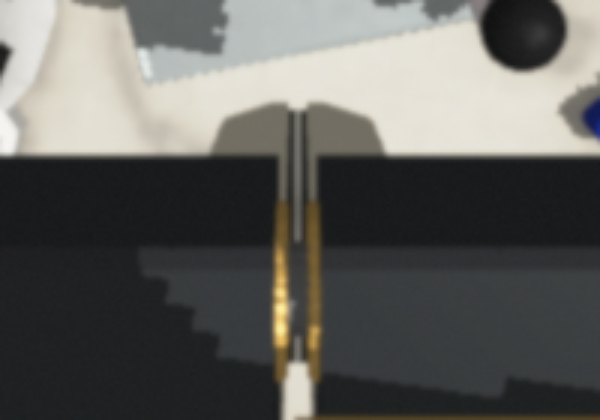

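The tip's front edge shows at row 224, where the stated TCP would put it near 210. So the real fingers are either shorter than stated or set back. I'll check against the side views.

```bash
python3 - <<'E'
from g import *
import pickle
np.set_printoptions(precision=1,suppress=True)
D=pickle.load(open("d0.pkl","rb"));g=pickle.load(open("s2.pkl","rb"))
print("start",proj(D["side"],[200.8,512,181.9]))
tp=np.array(robot.current_tcp_pos());M=R.from_euler('xyz',robot.current_eef_rot()).as_matrix()
for n,x in(("tcp",[0,0,0]),("dz-20",[0,0,-20]),("dx-20",[-20,0,0])): print(n,proj(g,tp+M@np.array(x)),proj(D["wrist"],np.array([200.814,512.034,181.853])+R.from_euler('xyz',[np.pi,0,2.7678]).as_matrix()@np.array(x)))
a=cv2.resize(g["img"][80:190,260:400],None,fx=4,fy=4)
b=cv2.resize(D["side"]["img"][100:210,360:500],None,fx=1.6,fy=4)
cv2.imwrite("pics/i.png",np.hstack([a,b]))
E
```

```text
start [125.7 121.1]
tcp [335.6 180.9] [320.  219.9]
dz-20 [335.9 170.7] [320.1 229.7]
dx-20 [346.7 177.7] [320.  245.6]
```

View pics/i.png

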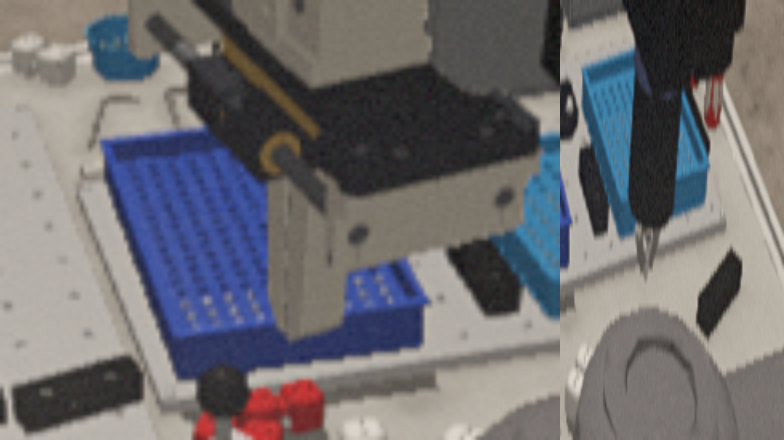

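Both views agree: the real fingertips sit about 33 mm above the reported TCP, with roughly no sideways offset. That explains why the fingers closed above the ball without touching it. I'll regrasp with that correction; even if it's wrong, the fingers stay above the roof.

```bash
python3 - <<'E'
from g import *
np.set_printoptions(precision=1,suppress=True)
Z=-33
robot.move_gripper(0.8)
robot.move_linear(*pose(A0,P0,0,50),speed=150)
hit=robot.move_linear(pose(A0,P0,0,Z)[0],speed=80,f_stop=6)
print(hit,robot.current_tcp_pos(),robot.current_contact_force())
robot.move_gripper(0.0)
print("w",robot.current_gripper_width()*93,robot.current_finger_force(),robot.current_contact_force(),robot.current_t())
E
```

```text
False [517.2 267.8 109.6] [ 0.5 -0.5  0.6]
w 22.26363215267503 29.999997317790985 [0.  0.5 0.4] 10.4167
```

The knob is gripped (22 mm, 30 N). Now I'll lift it, carry it over and check.

```bash
python3 - <<'E'
from g import *
import pickle
np.set_printoptions(precision=1,suppress=True)
Z=-33
a,p=solve(PEG)
for t in(.15,.3): robot.move_linear(*pose(A0,P0,t,Z),speed=80)
print(robot.current_contact_force(),robot.current_gripper_width()*93)
for s in(.33,.67,1):
    robot.move_linear(*pose(A0+s*(a-A0),P0+s*(p-P0),.3,Z),speed=80)
print(robot.current_t(),robot.current_tcp_pos(),robot.current_contact_force(),robot.current_gripper_width()*93)
d=cam("wrist");g=cam("side");pickle.dump((d,g),open("w3.pkl","wb"))
for c in(d,g): print("pred knob,peg tip,peg z131,hole",[proj(c,x) for x in(knob(a,p,.3),[*PEG,144],[*PEG,131],hole(a,p,.3))])
A=cv2.resize(d["img"][60:250,230:400],None,fx=2.3,fy=2.3,interpolation=3)
B=cv2.resize(g["img"][140:300,225:385],None,fx=2.5,fy=2.73125,interpolation=3)
cv2.imwrite("pics/j.png",np.hstack([A,B])); print(A.shape,B.shape)
E
```

```text
[ 0.1  0.2 -1.1] 22.896338273611093
12.6333 [534.5 206.3 162.2] [-0.4  0.5 -0.7] 22.564141406689014
pred knob,peg tip,peg z131,hole [array([318.4, 250.2]), array([318.7, 141.8]), array([318.7, 140.8]), array([318.7, 135.9])]
pred knob,peg tip,peg z131,hole [array([336.2, 171.4]), array([305. , 214.8]), array([305.1, 220.7]), array([301.9, 207.5])]
(437, 391, 3) (437, 400, 3)
```

View pics/j.png

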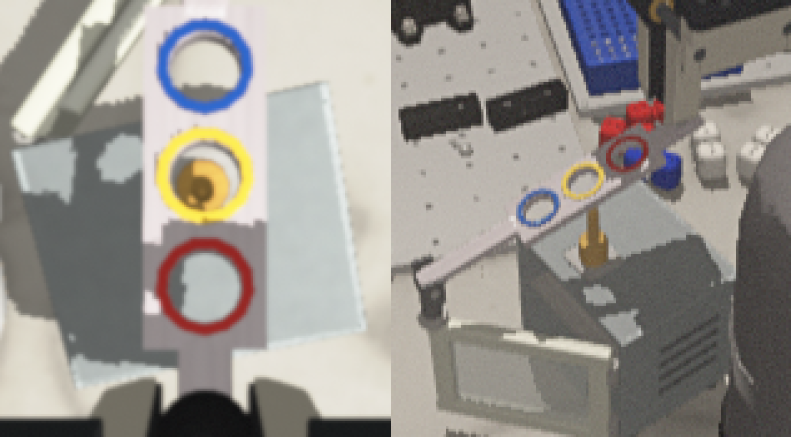

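The bar is lifted, with the yellow hole at (319,136) and the peg at (318,141) visible through it. Both match the predictions within a pixel, so I'll lower, release and retreat.

```bash
python3 - <<'E'
from g import *
import pickle
np.set_printoptions(precision=1,suppress=True)
Z=-33
a,p=solve(PEG)
for t in(.2,.13,.065,0):
    hit=robot.move_linear(*pose(a,p,t,Z),speed=50,f_stop=10)
    print(t,hit,robot.current_tcp_pos(),robot.current_contact_force())
    if hit: break
if not hit or t==0:
    robot.move_gripper(.6)
    robot.move_linear(pose(a,p,0,60)[0],speed=120)
    g=cam("side");d=cam("wrist");pickle.dump((d,g),open("w4.pkl","wb"))
    for n,c in(("wrist",d),("side",g)):
        hsv=cv2.cvtColor(c["img"],cv2.COLOR_BGR2HSV)
        x=proj(c,[*PEG,131]).astype(int);m=np.zeros(hsv.shape[:2],np.uint8)
        m[x[1]-35:x[1]+35,x[0]-35:x[0]+35]=cv2.inRange(hsv,(22,130,120),(35,255,255))[x[1]-35:x[1]+35,x[0]-35:x[0]+35]
        pts=cv2.findNonZero(m)
        if pts is not None: 
            bx=cv2.boundingRect(pts); print(n,bx,"centre at z131",atz(c,bx[0]+bx[2]/2-.5,bx[1]+bx[3]/2-.5,131))
    k=proj(d,knob(a,p,0)); print("knob pred",k)
    dark=cv2.inRange(d["img"][int(k[1])-25:int(k[1])+25,int(k[0])-25:int(k[0])+25],(0,0,0),(60,60,60)); print(cv2.boundingRect(cv2.findNonZero(dark)))
print(robot.current_t(),robot.current_contact_force())
E
```

```text
0.2 False [542.  207.1 144.6] [-0.7 -0.3 -0.9]
0.13 False [546.6 207.8 132.4] [ 0.4 -0.7 -0.1]
0.065 False [549.7 208.4 120.5] [-0.2 -0.7  0.8]
0 False [552.4 208.9 108.8] [-0.8  0.2  1.2]
wrist (304, 104, 30, 31) centre at z131 [481.5 196.  131. ]
side (297, 216, 17, 10) centre at z131 [481.1 197.1 131. ]
knob pred [319.1 205.5]
(13, 13, 25, 26)
16.2167 [ 0.8  0.7 -0.4]
```

Both cameras put the yellow ring at z = 131 mm (bar level) within about 1 mm of the peg axis, and the gripper is clear.

```bash
python3 -c "
from bench import robot
print(robot.hand_in())"
```

```text
the job is handed in; nothing more can be done
None
```

The stay's yellow-ringed hole is down over the brass peg with the bar level and the door half open (about 0.70 rad); I let go and handed the job in at about 16 s, after a first grasp closed above the knob without touching it (the fingertips appear to sit about 33 mm higher than stated).

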